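# Push the bar home in the drilling fixture and throw the toggle clamp

## Task

Get the aluminium bar ready for drilling: with the fingertips push it along its slot in the blue fixture until it is fully home against the yellow stop, then push the red clamp handle over past its centre so that it snaps to the closed side and its rubber pad holds the bar down. Slide the bar only, never lift it out of the slot, do not throw the clamp before the bar is home, and leave the screwdriver, jar, oil bottle and drill-bit case where they are.

Things in the scene. Friction and masses are not known exactly. Their poses are not given: they have to be found in the camera images.
- fixture: Blue plate 12 mm thick, bolted down. Origin on the bench surface, on the slot's centre line, level with the clamp; x across the slot, y along it to the yellow stop, z up. Plate: x -115 to 50, y -200 to 55. The slot is 42 mm wide between dark rails (x +-21 to +-33, y -180 to 35, tops 20 mm above the bench).
- stop_face (a point): Middle of the upper edge of the yellow stop's face, which looks to fixture -y: at fixture x = 0, y = 35, 32 mm above the bench. The stop is 66 mm wide and 14 mm thick, across the slot's +y end.
- clamp_pin (a point): Centre of the clamp's hinge pin, which runs along fixture y: at fixture x = -62, y = 0, 68 mm above the bench. Steel cheeks stand either side of it (fixture x -88 to -43, y +-18, up to 78 mm above the bench).
- bar: Loose aluminium bar, 40 (its x) by 120 (its y) by 30 mm high, about 0.4 kg, lying in the slot on the plate; its top is 42 mm above the bench, 22 mm above the rails. Origin at the centre of its underside. It starts 30 to 70 mm short of the stop; fully home its origin is at fixture y = -25 and its rear end at y = -85.
- clamp: The clamp's lever: red handle, steel arm 14 mm wide and, under its end, a black rubber pad 18 mm across. Origin on the hinge pin; it turns about fixture y by 1.24 rad from open (its rotation then equals the fixture's; handle back to -x, pad raised, arm tip 140 mm above the bench at fixture x = -35) to closed, the pad pressing on the bar over the fixture's origin with about 6 N.
- handle_end (a point): Centre of the round end of the red handle (grip 18 mm thick, 66 long), 100 mm from the pin; it moves in the fixture's plane y = 0. Open: fixture x = -120, 149 mm above the bench; upright: x = -62, 168 mm; closed: x = -4, 149 mm. A spring drives it away from upright: pushed past that it snaps over and stays. About 5 N towards fixture +x, 70 mm from the pin, turns it.
- screwdriver: Bystander: screwdriver, 190 mm long, lying on the bench on the fixture's +x side; origin under its middle.
- jar: Bystander: amber glass jar, 54 mm across, 75 mm high, standing beyond the yellow stop, on its +y side; origin at the centre of its underside.
- oil: Bystander: green oil bottle with a red cap, 44 mm across, 110 mm high, near the jar; origin at the centre of its underside.
- bitcase: Bystander: orange drill-bit case, 50 by 60 by 26 mm high, near the jar; origin at the centre of its underside.
Mind the look-alikes: they are no part of the job. Several things have the shape of the bar; the one meant has the colours described above.

How it is judged:
By the outcome, as a careful person would: the job done as asked, in the order asked, and still so for the second after the job is handed in, with the robot touching nothing.
It also fails if it takes over 43 s, if anything falls off the work surface, if the arm or the gripper's body presses on something with over 40 N, if the wrist force passes 120 N, or if a joint passes its speed limit or range.

## Robot

A 6-joint arm with a two-finger parallel gripper is mounted at the origin on the work surface. World frame = base frame: x ahead of the robot, y to its left, z up, the work surface at z = 0. Lengths are in m, angles in degrees, forces in N, time in s.
With the tool pointing down it reaches from about 0.325 to 0.85 m from the base axis. Payload 15.5 kg.
Tool frame: the origin (TCP) lies midway between the tips of the shut fingers; the grasp point (between the pads) lies 19 mm behind it; y points along the fingers, x is the direction in which the jaws open and shut, and the axes are right-handed (so a half turn about y gives the same grasp; the last joint's range is limited). The gripper opens to 91 mm and grips with 3 to 60 N. Pads are 32 mm wide; open, the fingers measure 118 mm over their backs; the gripper's body (76 mm by 178 mm) begins 60 mm behind the grasp point.
Start: joints at [61.851, 28.281, 77.091, -0, 74.628, -5.472], TCP at [0.241, 0.577, 0.214] pointing down, gripper open.
Joint ranges: [-166.48, 166.48], [-47.26, 123.95], [12.59, 153.08], [-70.14, 250.14], [6.76, 159.57], [-176.63, 176.63]. Speed limits (degrees/s): [108.29, 108.29, 147.25, 172.46, 172.46, 172.46].

## Interface

Orientations are given as a 3x3 rotation matrix whose columns are the frame's x, y, z axes.
In Python, from bench import ctrl gives the robot as it stands. The module is installed in compiled form; this text tells all that it offers. Calls block until the motion is done:
- ctrl.goto(position, orientation): joint-space move of the TCP to a pose.
- ctrl.move_l(position, vel=0.15, ori=None, contact_N=None): straight line of the TCP; ori=None keeps the orientation; vel is the mean speed in m/s. With contact_N (N) it stops when the force on the tool has changed by that much, and returns True; else False.
- ctrl.movej(angles): joint-space move.
- ctrl.command_gripper(opening): opening from 0.0 (shut) to 1.0 (fully open); the grip force is fixed at half the most; returns when the fingers have stopped.
- ctrl.sleep(seconds).
- ctrl.ik(position, orientation): joint angles nearest the present ones, or None.
- ctrl.read_camera(name): name is "scene" or "top"; returns the picture (400x640x3 uint8, blue, green, red); there is no depth.
- ctrl.camera_params(name): a dict with "fx", "fy", "cx", "cy" (pixels), "D" ([k1, k2, p1, p2, k3] as OpenCV has them; the pictures are not rectified), "pose" (4x4, takes a point from camera to world coordinates). Camera axes: x right, y up, looking along -z (the intrinsics and any distortion apply to the point x, -y, -z); pixel columns grow to the right and rows downward; lengths in m; the calibration is good to about 2 mm. A picture is of the moment at which its call begins. camera_params takes no time and is no camera call.
A pose or a line that the arm cannot do raises ctrl.MotionError and nothing moves.
- ctrl.sign_off(): hands the job in, once; it reports no verdict.
Readings, each from a call of its own:
- ctrl.current_t(): time.
- ctrl.current_q(): joint angles.
- ctrl.current_dq(): joint speeds.
- ctrl.current_effort(): joint torques, N m.
- ctrl.current_tool_pos(): TCP position.
- ctrl.current_eef_rot(): TCP orientation.
- ctrl.current_contact_force(): force on the tool from outside, world axes, zero at the start.
- ctrl.current_wrist_torque(): the same for the moment, N m.
- ctrl.current_grip_width(): opening from 0.0 (shut) to 1.0 (fully open).
Only numpy, scipy, OpenCV 4.12 (cv2) and the standard library are available. Lean on these libraries where they do the work, as an engineer would, in place of code of your own. Each camera call takes 0.05 s, during which the arm holds its last target. There are 200 camera calls.

## Working session

There is one attempt and no reset: what is moved stays moved. The work goes in short steps, each a Python script; the robot and the scene stay as the last script left them, time stands still between calls to the robot, and variables do not carry over. Pictures are saved under pics/ and viewed, about 8 in all and at most 12, crops included, and the job is handed in when it is done.

```bash
mkdir -p pics; python3 - <<'E'
from bench import ctrl
import cv2,numpy as np
for n in("scene","top"):
    cv2.imwrite(f"pics/{n}0.png",ctrl.read_camera(n))
    p=ctrl.camera_params(n);print(n,{k:np.round(v,4).tolist() for k,v in p.items()})
print(ctrl.current_t())
E
```

```text
scene {'fx': 459.079, 'fy': 459.079, 'cx': 326.4198, 'cy': 199.5764, 'D': [-0.1074, 0.0, 0.0, 0.0, 0.0], 'pose': [[-0.5386, -0.4716, 0.6982, 1.2622], [0.8425, -0.3139, 0.4378, 0.4413], [0.0127, 0.8241, 0.5664, 0.6553], [0.0, 0.0, 0.0, 1.0]]}
top {'fx': 507.4871, 'fy': 507.4871, 'cx': 319.4286, 'cy': 196.8023, 'D': [-0.1012, 0.0, 0.0, 0.0, 0.0], 'pose': [[0.0133, 0.9856, -0.1683, 0.3742], [-0.9999, 0.014, 0.0032, 0.0238], [0.0055, 0.1683, 0.9857, 1.2063], [0.0, 0.0, 0.0, 1.0]]}
0.1
```

View pics/scene0.png

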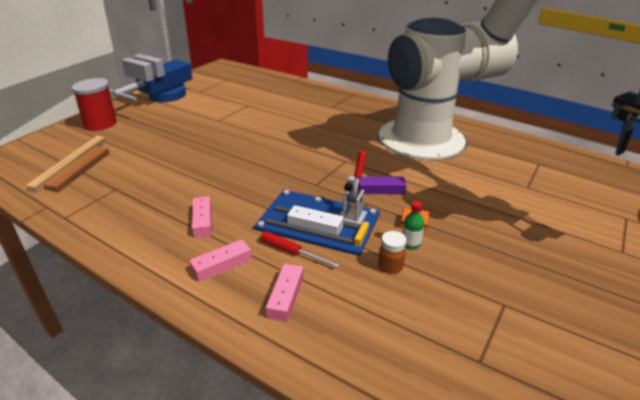

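View pics/top0.png

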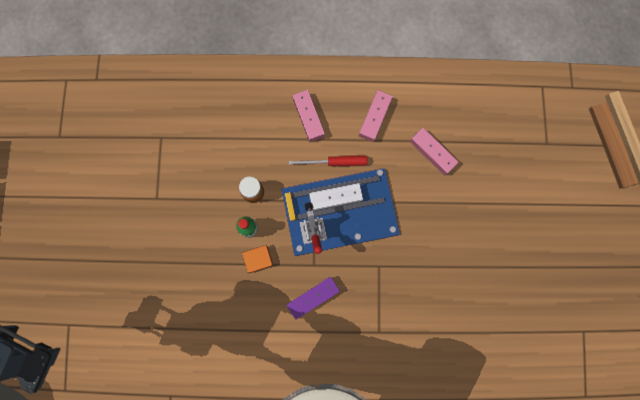

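The scene view shows the blue fixture at (318,220), with the bar at (315,220), the handle at (360,165) and the stop at (361,233). The top view shows the silver bar in its slot at (336,196). The stop is at (290,207), and the handle end at (317,245) is on the robot side, so it is open.

Possible look-alikes for the bar in the top view are the pink blocks at (308,115), (377,115) and (435,151), and the purple block at (315,297). I choose the aluminium one in the slot.

```bash
cat > h.py <<'E'
from bench import ctrl
import cv2,numpy as np
def ray(n,px,z):
    p=ctrl.camera_params(n);K=np.array([[p['fx'],0,p['cx']],[0,p['fy'],p['cy']],[0,0,1]])
    u=cv2.undistortPoints(np.float64(px).reshape(-1,1,2),K,np.array(p['D'])).reshape(-1,2)
    d=np.c_[u[:,0],-u[:,1],-np.ones(len(u))]@p['pose'][:3,:3].T;o=p['pose'][:3,3]
    return o+d*((z-o[2])/d[:,2])[:,None]
def proj(n,P):
    p=ctrl.camera_params(n);K=np.array([[p['fx'],0,p['cx']],[0,p['fy'],p['cy']],[0,0,1]])
    c=(np.atleast_2d(P)-p['pose'][:3,3])@p['pose'][:3,:3]*[1,-1,-1]
    return cv2.projectPoints(c,np.zeros(3),np.zeros(3),K,np.array(p['D']))[0].reshape(-1,2)
def mask(im,lo,hi,roi):
    m=cv2.inRange(cv2.cvtColor(im,cv2.COLOR_BGR2HSV),lo,hi);k=np.zeros_like(m);x0,y0,x1,y1=roi;k[y0:y1,x0:x1]=m[y0:y1,x0:x1];return k
def rect(n,m,z):
    pts=np.argwhere(m)[:,::-1]
    c=max(cv2.findContours(m,cv2.RETR_EXTERNAL,cv2.CHAIN_APPROX_NONE)[0],key=cv2.contourArea).reshape(-1,2)
    w=ray(n,c,z)[:,:2]; return cv2.minAreaRect(np.float32(w*1000)),w
E
python3 - <<'E'
from h import *
for n,rb,rs in(("top",(275,160,410,262),(300,175,370,215)),("scene",(250,185,385,255),(284,200,348,240))):
    im=ctrl.read_camera(n)
    for nm,lo,hi,z,roi in(("plate",(100,120,40),(125,255,255),.012,rb),("stop",(20,120,100),(35,255,255),.032,rb),("bar",(0,0,150),(179,60,255),.042,rs)):
        m=mask(im,lo,hi,roi);
        if nm=="plate":m=cv2.morphologyEx(m,cv2.MORPH_CLOSE,np.ones((5,5)))
        r,w=rect(n,m,z);print(n,nm,np.round(r[0],1),np.round(r[1],1),round(r[2],1),cv2.countNonZero(m))
im=ctrl.read_camera("top")[150:270,225:415]
cv2.imwrite("pics/crop.png",cv2.resize(im,None,fx=4,fy=4,interpolation=cv2.INTER_CUBIC))
E
```

```text
top plate [550.3 -61.3] [161.2 188. ] 12.7 4139
top stop [551.3  88.9] [65.5 12.9] 12.4 157
top bar [575.8 -17.4] [ 39.8 119.4] 12.2 861
scene plate [547.6 -29.5] [168.1 252.7] 12.0 2180
scene stop [558.9  90.9] [81.3 16.4] 12.5 165
scene bar [573.  -14.2] [ 60.8 136.9] 4.0 699
```

View pics/crop.png

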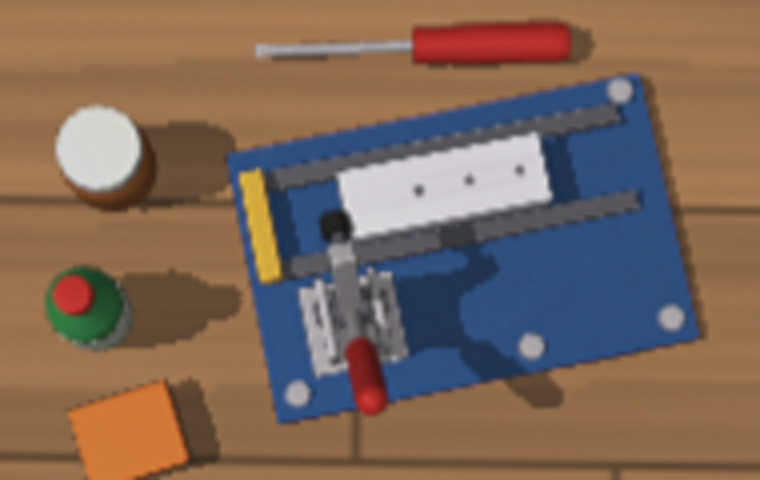

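The crop confirms the aluminium bar is in the slot: its front end is about 40 mm from the stop, its rear end faces -y, and the clamp is open. Bar and stop together give the fixture yaw as 12.4° and its origin near (0.560, 0.048). Next I shut the fingers and push the bar.

```bash
cat >> h.py <<'E'
a=np.radians(12.4);X=np.array([np.cos(a),np.sin(a),0]);Y=np.array([-np.sin(a),np.cos(a),0]);O=np.array([.5605,.0480,0])
def F(x,y,z):return O+X*x/1e3+Y*y/1e3+[0,0,z/1e3]
def inF(w):d=np.asarray(w)-O;return np.round([d@X*1e3,d@Y*1e3,d[2]*1e3],1)
def R(s):x=X*s;y=np.array([0,0,-1.]);return np.c_[x,y,np.cross(x,y)]
E
python3 - <<'E'
from h import *
R0=ctrl.current_eef_rot();s=1 if R0[:,0]@X>0 else -1
print(np.round(R0,2).tolist(),s)
for q in [F(0,-165,280),F(0,-165,24),F(-165,0,135)]:
    for t in(1,-1):print(t,np.round(ctrl.ik(q,R(t)),0))
E
```

```text
[[0.39, -0.0, -0.92], [0.92, -0.0, 0.39], [-0.0, -1.0, 0.0]] 1
1 [-16.  24.  74.  -0.  82. -29.]
-1 [-16.  24.  74.   0.  82. 151.]
1 [-16.  40.  90.  -0.  50. -29.]
-1 [-16.  40.  90.  -0.  50. 151.]
1 [ -7.  17. 113.  -0.  50. -19.]
-1 [ -7.  17. 113.  -0.  50. 161.]
```

```bash
python3 - <<'E'
from h import *
p=np.array(ctrl.current_tool_pos());p[2]=.30
ctrl.move_l(p,vel=.2);ctrl.command_gripper(0.0)
ctrl.goto(F(0,-165,280),R(1));ctrl.move_l(F(0,-165,60),vel=.2)
ctrl.move_l(F(0,-165,24),vel=.1)
print(ctrl.current_t(),inF(ctrl.current_tool_pos()),ctrl.current_contact_force())
c=ctrl.move_l(F(0,-108,24),vel=.05,contact_N=15)
print(c,ctrl.current_t(),inF(ctrl.current_tool_pos()),ctrl.current_contact_force())
im=ctrl.read_camera("top");r,w=rect("top",mask(im,(0,0,150),(179,60,255),(280,175,370,220)),.042)
print(r,inF([r[0][0]/1e3,r[0][1]/1e3,0]))
cv2.imwrite("pics/p1.png",cv2.resize(im[150:270,225:415],None,fx=4,fy=4,interpolation=cv2.INTER_CUBIC))
E
```

```text
6.6917 [ 1.000e-01 -1.651e+02  2.430e+01] [-0.54030644 -0.20103861 -0.29551948]
False 7.9833 [  -0.4 -107.8   23.8] [-0.6270952  -0.56427212  0.43598098]
((620.2176513671875, -66.38044738769531), (11.983698844909668, 58.77485275268555), 0.8663414120674133) [  33.8 -124.5    0. ]
```

View pics/p1.png

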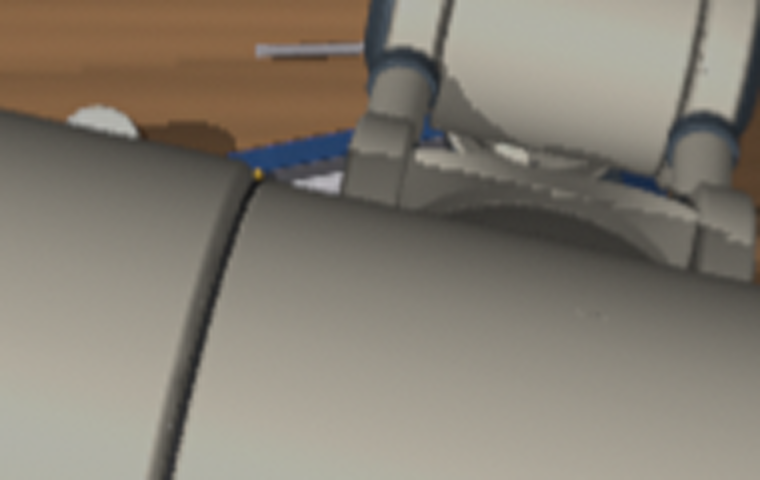

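The arm hides the slot in this view, though a strip of white at (320,182) shows the bar has moved towards the stop. I'll keep pushing slowly until the stop pushes back.

```bash
python3 - <<'E'
from h import *
c=ctrl.move_l(F(0,-88,24),vel=.02,contact_N=15)
print(c,ctrl.current_t(),inF(ctrl.current_tool_pos()),ctrl.current_contact_force())
im=ctrl.read_camera("scene")
cv2.imwrite("pics/p2.png",cv2.resize(im[140:290,240:440],None,fx=4,fy=4,interpolation=cv2.INTER_CUBIC))
E
```

```text
True 8.5 [   0.3 -103.7   24. ] [ 1.82785851 -4.56908099  3.1363931 ]
```

View pics/p2.png

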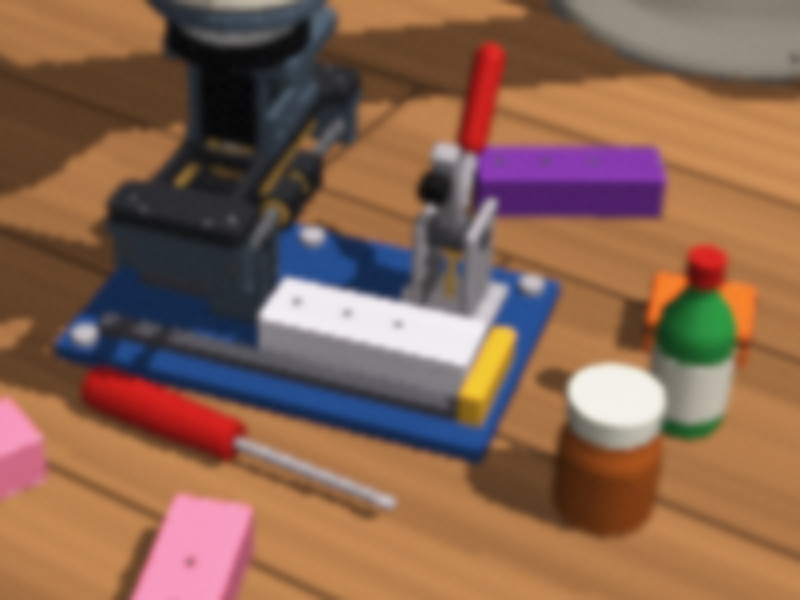

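The bar's front end now meets the yellow stop at (470,375). I'll give one firmer nudge to see whether it yields, then retreat and check from above.

```bash
python3 - <<'E'
from h import *
c=ctrl.move_l(F(0,-92,24),vel=.02,contact_N=25)
print(c,ctrl.current_t(),inF(ctrl.current_tool_pos()),ctrl.current_contact_force())
ctrl.move_l(F(0,-125,24),vel=.1);ctrl.move_l(F(0,-125,220),vel=.2)
ctrl.goto(F(-165,0,220),R(1));
print(ctrl.current_t())
im=ctrl.read_camera("scene")
for n in("top","scene"):
    im=ctrl.read_camera(n);cv2.imwrite(f"pics/p3{n}.png",im)
m=mask(ctrl.read_camera("top"),(0,0,150),(179,60,255),(280,175,370,220));r,w=rect("top",m,.042);print(r,inF([r[0][0]/1e3,r[0][1]/1e3,0]))
im=ctrl.read_camera("scene")
cv2.imwrite("pics/p3.png",cv2.resize(im[100:250,240:440],None,fx=4,fy=4,interpolation=cv2.INTER_CUBIC))
E
```

```text
True 8.8333 [   0.7 -103.8   24.1] [ 0.33924051 -4.90259045  4.11576739]
11.175
((567.3154907226562, 24.140697479248047), (39.44831085205078, 119.31365966796875), 12.563873291015625) [  1.5 -24.8   0. ]
```

View pics/p3.png

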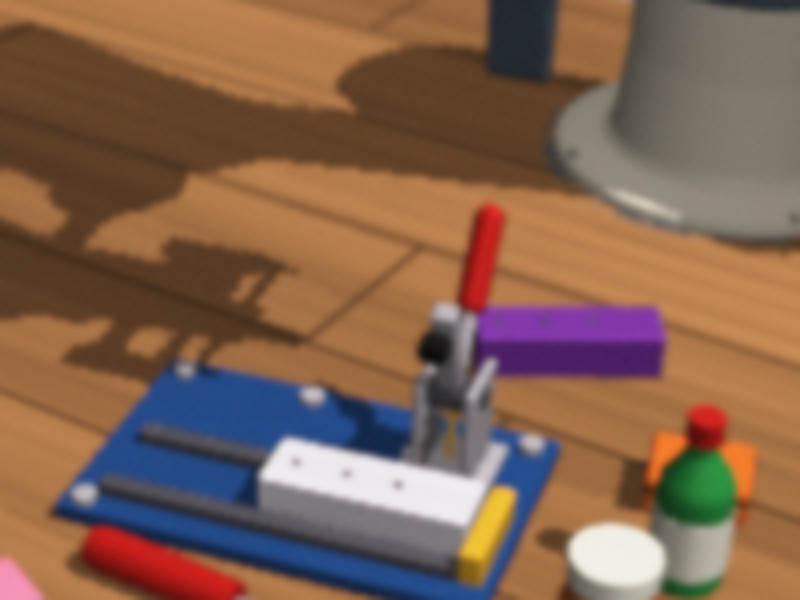

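The bar is home. The top view puts its centre at fixture y = -24.8 (home is -25), and it stalled at the same place twice. The picture shows it against the stop at (475,520), with the handle still open at (490,215). Next is the clamp.

```bash
python3 - <<'E'
from h import *
ctrl.move_l(F(-165,0,135),vel=.15)
f0=ctrl.current_contact_force();mx=0
for x in range(-150,-45,15):
    ctrl.move_l(F(x,0,135),vel=.06)
    print(x,round(ctrl.current_t(),1),np.round(ctrl.current_contact_force()-f0,1),inF(ctrl.current_tool_pos()))
ctrl.move_l(F(-100,0,135),vel=.15);ctrl.move_l(F(-165,0,220),vel=.2)
im=ctrl.read_camera("scene")
cv2.imwrite("pics/p4.png",cv2.resize(im[100:280,240:440],None,fx=3.3,fy=3.3,interpolation=cv2.INTER_CUBIC))
im=ctrl.read_camera("top")
cv2.imwrite("pics/p4t.png",cv2.resize(im[150:270,225:415],None,fx=4,fy=4,interpolation=cv2.INTER_CUBIC))
print(ctrl.current_t())
E
```

```text
-150 12.5 [-0.4 -0.   0.2] [-149.5   -0.   135.2]
-135 12.9 [-1.6 -0.9 -1.4] [-1.350e+02  1.000e-01  1.348e+02]
-120 13.3 [-1.2 -1.2 -1.4] [-120.1    0.   134.9]
-105 13.7 [-0.5 -0.2 -0.7] [-105.   -0.  135.]
-90 14.1 [-0.3  0.1 -0.1] [-89.5  -0.  135. ]
-75 14.5 [ 0.   0.2 -0.8] [-74.7   0.  134.9]
-60 14.9 [-0.1 -0.6 -0.3] [-59.7   0.  134.9]
16.1417
```

View pics/p4.png

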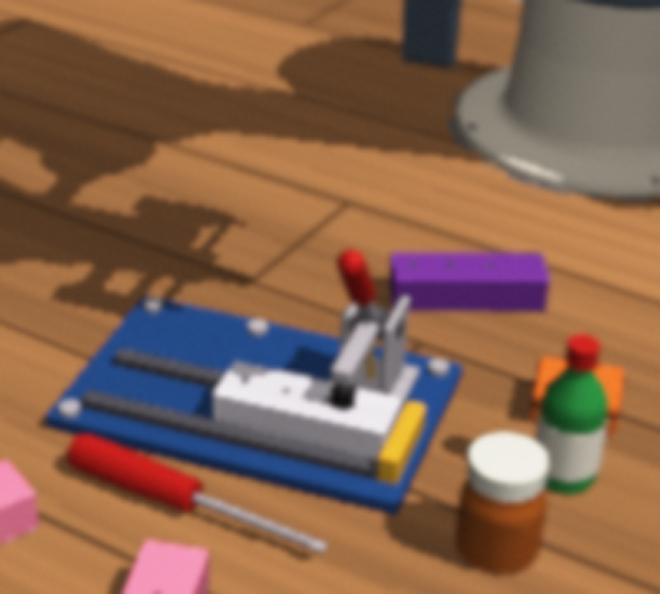

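View pics/p4t.png

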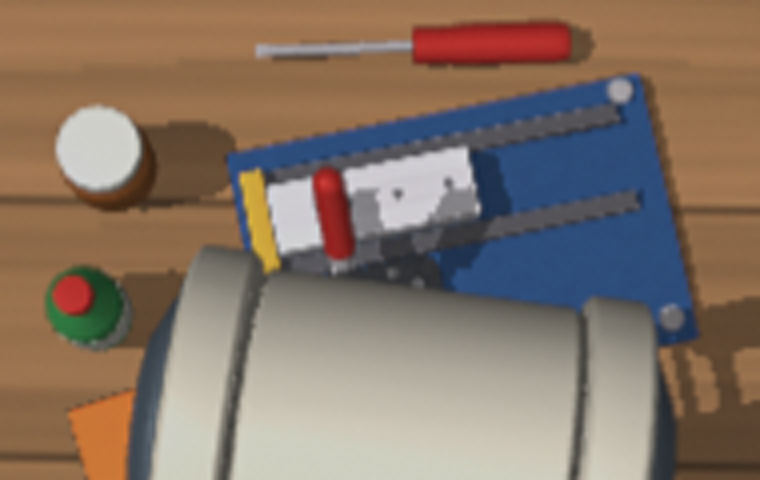

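The clamp is over: the pad sits on the bar at (342,395) in the scene crop, the handle leans to the closed side at (328,178) in the top crop, and the bystanders haven't moved. I'll run a final numeric check and hand in.

```bash
python3 - <<'E'
from h import *
im=ctrl.read_camera("top")
print("handle end",inF(ray("top",[[307,194.5]],.149)[0]))
m=mask(im,(0,0,90),(179,70,255),(340,180,352,210));e=np.argwhere(m)[:,::-1]
e=e[e[:,0]>=e[:,0].max()-0];print("bar rear y",inF(ray("top",[e.mean(0)],.042)[0]), "expected px",proj("top",F(0,-85,42)))
ctrl.sleep(.5);print(ctrl.current_contact_force(),ctrl.current_t());ctrl.sign_off()
E
```

```text
handle end [ -1.4  -1.  149. ]
bar rear y [  -0.9 -103.7   42. ] expected px [[343.09100886 194.72388047]]
[-0.09575793 -0.44515072 -0.07368498] 16.6917
the job is handed in; nothing more can be done
```

The bar is home against the yellow stop and the clamp is closed on it. I handed the job in at 16.7 s of the 43 s allowed.

- **Bar:** I pushed it with the shut fingertips about 42 mm along the slot. It stopped firmly at the same place on two pushes. With the clamp still open, the top view put its centre at fixture y = -24.8 mm (home is -25).
- **Clamp:** I then pushed the handle past its centre and it snapped over. The handle end measured x = -1.4 mm (closed is about -4). The pictures show the pad down on the bar.
- **Clearance:** The last pictures show the screwdriver, jar and oil bottle unmoved. The drill-bit case was partly hidden by the arm from above but looked in place in the scene view. The gripper was clear, with about 0.5 N on the tool.

**Check that disagreed:** the last automatic reading put the bar's rear end at y = -103.7 mm instead of -85. I think it is false, because the loose grey mask most likely caught a rail or the plate at the edge of its window. In the last top picture, I read the rear edge by eye at about pixel (343.5, 195.5), against (343.1, 194.7) expected for y = -85. I did not re-run that reading before handing in.

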